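# Open the safety-capped pump dispenser and prime it

## Task

Get the clamped cleaner dispenser ready for use: take off its push-and-turn safety cap (press it down hard and turn it anticlockwise past both catches, without tearing or crushing it) and stand it gently, open side down, on the booklet. Then press the pump head that the cap covered all the way down and let it rise again. Leave the other things on the cart where they are.

Things in the scene. Friction and masses are not known exactly. Their poses are not given: they have to be found in the camera images.
- dispenser: Squat white pump dispenser bottle, 66 mm across, clamped on a steel plate 90 x 90 x 6 mm that is fixed to the cart. Origin: centre of the plate's underside, on the cart top; z up, along the bottle's axis. Its neck (rim at z = 91 mm) carries a bayonet track for the cap, hidden by the cap and set at an unknown angle.
- cap: Grey ribbed round push-and-turn safety cap on the dispenser, 46 mm across, 34 mm tall, open below, 30 to 65 g; a loose body held by two lugs in the track. Origin: centre of its lower rim; z up; x runs along two small raised bars on its top. Pressed down, it turns anticlockwise (seen from above). Push, pull and twist must never add up to more than 120 N of contact between it and the dispenser.
- cap_top (a point): Top centre of the cap, 34 mm above its lower rim. Unpressed, the cap has 0.75 rad of play; where in it the cap stands at the start cannot be seen. Counted anticlockwise from the clockwise end of the play (a rigid stop), it must be pressed past two catches, near 1.0 and 1.85 rad, is free from 2.15 rad, and meets a rigid stop at 2.7: feel for it. Let up between 1 and 2 rad it stays there for a regrip.
- cap_seat (a point): Point on the dispenser's axis, 81 mm above the cart: height of the cap's lower rim while it is held. Held, it cannot be lifted; the sprung pump head under it pushes it up with about 12 N. Turned free and let up, it is lifted straight off; the spring pushes it for the first 4 mm above the seat. Twisting against a stop loads the lugs at a radius of 16 mm: 0.5 N m is about 30 N.
- press_stop (a point): Point on the dispenser's axis, 74 mm above the cart: top of a flange 45 mm across. The pressed cap's rim meets it, rigidly, 7 mm below the seat. The cap passes the catches only when pressed at least 4 mm down (about 15 N); just above the flange the spring pushes back with about 17 N, so a force of 20 to 25 N has it fully down.
- pump_head (a joint): Travel in m of the grey domed pump head (21 mm across) on the dispenser's axis, under the cap: 0 while the locked cap holds it, -0.004 fully risen (cap off), +0.009 fully down. Spring: about 9 N when fully risen, 18 N when fully down, well damped; it rises by itself.
- pump_top (a point): Top centre of the pump head; 115 mm above the cart when fully risen, 102 mm when fully down.
- booklet: Thin dark printed booklet lying flat, fixed to the cart, 145 mm along its x, 200 mm along its y, 9 mm thick. Origin: centre of its underside.
- loose_cell: Bystander: a standing round cell, 14 mm across and 50 mm tall. Origin: centre of its underside as it stands.
- steel_collar: Bystander: a turned steel collar, 26 mm across, 8 mm thick, lying flat. Origin: centre of its underside as it stands.
- brass_fitting: Bystander: a small brass reducer, 21 mm tall. Origin: centre of its underside as it stands.
- solder_reel: Bystander: a part-used solder reel, about 50 mm across and 52 mm tall, at the back right. Origin: centre of its underside as it stands.
- tape_roll: Bystander: a roll of tape lying flat, 57 mm across and 19 mm tall, at the back right. Origin: centre of its underside as it stands.
- slim_bottle: Bystander: a slim closed bottle, 38 mm across and 110 mm tall, standing loose at the back right; not the dispenser. Origin: centre of its underside as it stands.
- driver: Bystander: a screwdriver lying flat at the back right, 166 mm long. Origin: under its middle.

How it is judged:
On the way, in this order (a step that is already met when the one before it is completed fails the run):
1. the cap is off the dispenser, lifted clear above its neck (z of cap in the frame of dispenser above 0.105 m), for 0.1 s.
2. the cap stands open side down on the booklet, released (x of cap in the frame of booklet between -0.06 and 0.06 m and y of cap in the frame of booklet between -0.088 and 0.088 m and z of cap in the frame of booklet between 0.005 and 0.014 m and linear speed of cap below 0.02 m/s and contact force between the fingers and cap below 0.05 N and angle between cap's own z axis and vertical below 0.12 rad), for 0.2 s.
3. the pump head is pressed all the way down (value of joint pump_head above 0.006 m), for 0.05 s.
At the end, for the whole second after the job is handed in: The cap stands upright (open side down, within 0.12 rad) and at rest on the booklet, its centre within 60 mm of the booklet's centre along the booklet's x and 88 mm along its y, released; the pump head has risen again to within 2 mm of its top (all of step 2 and value of joint pump_head below -0.002 m); the robot touches nothing.
It fails at once if the cap and the dispenser are loaded with more than 120 N against each other (contact force between cap and dispenser above 120 N).
It fails at once if the cap is dropped or flung (moves faster than 0.7 m/s while not held) (linear speed of cap above 0.7 m/s and contact force between the fingers and cap below 0.05 N).
It fails at once if a bystander (cell, collar, fitting, solder reel, tape roll, screwdriver or slim bottle) is moved more than 30 mm or knocked over (distance of any of loose_cell, steel_collar, brass_fitting, solder_reel, tape_roll, slim_bottle, driver from where it was at the start of the episode above 0.03 m or angle between any of loose_cell, solder_reel, slim_bottle's own z axis and vertical above 0.5 rad).
It also fails if it takes over 72 s, if anything falls off the work surface, if the arm or the gripper's body presses on something with over 40 N, if the wrist force passes 120 N, or if a joint passes its speed limit or range.

## Robot

A 6-joint arm with a two-finger parallel gripper is mounted at the origin on a cart in front of the work surface, level with it; the furniture and walls round the work are solid. World frame = base frame: x ahead of the robot, y to its left, z up, the work surface at z = 0. Lengths are in m, angles in rad, forces in N, time in s.
With the tool pointing down it reaches from about 0.35 to 1 m from the base axis. Payload 7.1 kg.
Tool frame: the origin (TCP) lies between the finger pads; the fingertips stand ctrl.tcp_to_tips ahead of it and the grasp point (between the pads) lies 2 mm behind it (ctrl.tcp_to_tips is the distance from the TCP to the fingertips, in m); z points along the fingers, y is the line along which they close (so a half turn about z gives the same grasp; the last joint's range is limited). The gripper opens to 85 mm and grips with 20 to 120 N. Pads are 22 mm wide; open, the fingers measure 114 mm over their backs; the gripper's body (76 mm by 85 mm) begins 54 mm behind the grasp point. The pads swing forward as they close: fully open they stand 13 mm farther back than shut.
Start: joints at [1.246, 0.423, 1.63, -0, 1.089, -0.019], TCP at [0.188, 0.596, 0.221] pointing down, gripper open.
Joint ranges: [-3, 3], [-0.9, 2.11], [0.09, 2.58], [-1.31, 4.45], [0.11, 2.69], [-2.54, 2.54]. Speed limits (rad/s): [2.39, 2.39, 3.01, 3.14, 3.14, 3.14].

## Interface

Orientations are given as a unit quaternion [x, y, z, w].
In Python, from rig import ctrl gives the robot as it stands.
- The arm moves only by the tool arm_command, never from a script. Its argument "rows" is a list of rows, each an object with "hand": the opening in per cent of the stroke, from 0 (shut) to 100 (fully open); "delta_pos": the shift along the world's x, y, z in mm, a list of three; "dr": the turn, a rotation vector about the world's x, y, z in rad, a list of three. In form: [{"hand": hand, "delta_pos": [tx, ty, tz], "dr": [wx, wy, wz]}, ...]. A call has 1 to 20 rows; each row shifts and turns the commanded pose from where the row before left it; what a row does not reach is not made up. A row lasts 1/8 s, in which the tool goes at most 62.5 mm and 10.7 degrees, less where a joint would pass 70% of its speed; a pose out of reach is approached as far as the arm can. A call is refused whole if a number of a shift passes 62.5 or a number of a turn 0.188, either way. A call with a gripper value outside its range is refused whole. The fingers move at their own pace and stop on an object; the grip force is fixed at half the most. Time passes only in rows, so rows that do not move let the fingers close. It gives the time, the measured TCP pose, the force, the opening and the grip force at its end, in the units of the state.
- ctrl.read_state(): the state, without advancing time (a new reading comes with each control period).
- ctrl.grab_frame(name): name is "side" or "top"; returns a dict with "frame" (420x560x3 uint8, blue, green, red), "depth" (420x560 float32, m along the optical axis (not along the pixel's ray), 0 where there is no reading), "fx", "fy", "cx", "cy" (pixels), "dist" ([k1, k2, p1, p2, k3] as OpenCV has them; the pictures are not rectified), "R" (3x3) and "t" (3): a world point X has camera coordinates R X + t. Camera axes: x right, y down, z forward; pixel columns grow to the right and rows downward; lengths in m; the calibration is good to about 2 mm. A picture is of the moment at which its call begins.
- ctrl.finish_job(): hands the job in; it is judged then, once.
The state is a dict: "time": time; "qpos": joint angles; "qd": joint speeds; "joint_torque": joint torques, N m; "eef_pos": TCP position; "tcp_rot": TCP orientation; "ft_force": force on the tool from outside, world axes, zero at the start; "torque": the same for the moment, N m; "width": opening from 0.0 (shut) to 1.0 (fully open); "grasp_force": force on a finger pad.
Only numpy, scipy, OpenCV 4.12 (cv2) and the standard library are available. Lean on these libraries where they do the work, as an engineer would, in place of code of your own. Each camera call takes 0.05 s, during which the arm holds its last target. There are 200 camera calls.

## Working session

There is one attempt and no reset: what is moved stays moved. The work goes in short steps, Python scripts to look and compute and a tool call to move; the robot and the scene stay as the last step left them, time stands still between calls to the robot, and variables do not carry over. Pictures are saved under pics/ and viewed, at most 10 in all, crops included, and the job is handed in when it is done.

Besides the shell and the picture viewer there is one more tool, called after "Emit:" as name(argument=value, ...), one argument or row to a line, values as JSON. arm_command: Moves the arm, as the interface text tells. Its arguments: {"type":"object","properties":{"rows":{"type":"array","items":{"type":"object","properties":{"hand":{"type":"number"},"delta_pos":{"type":"array","items":{"type":"number"}},"dr":{"type":"array","items":{"type":"number"}}}}}},"required":["rows"]}

```bash
mkdir -p pics; cat > h.py <<'E'
import numpy as np, cv2
from rig import ctrl
def grab(n):
    f=ctrl.grab_frame(n); f['K']=np.array([[f['fx'],0,f['cx']],[0,f['fy'],f['cy']],[0,0,1.]]); f['d']=np.array(f['dist'],float); f['R']=np.array(f['R']); f['t']=np.array(f['t']); return f
def cloud(f):
    h,w=f['depth'].shape; v,u=np.mgrid[:h,:w]
    p=cv2.undistortPoints(np.stack([u,v],-1).reshape(-1,1,2).astype(float),f['K'],f['d']).reshape(h,w,2)
    c=np.dstack([p,np.ones((h,w))])*f['depth'][...,None]
    return (c-f['t'])@f['R']
def ray(f,uv,z):
    p=cv2.undistortPoints(np.array(uv,float).reshape(-1,1,2),f['K'],f['d']).reshape(-1,2)
    d=np.c_[p,np.ones(len(p))]@f['R']; o=-f['R'].T@f['t']
    return o+d*((z-o[2])/d[:,2])[:,None]
E
python3 - <<'E'
from h import *
s=ctrl.read_state(); print(s, ctrl.tcp_to_tips)
for n in('top','side'):
    f=grab(n); cv2.imwrite(f'pics/{n}0.png',f['frame']); np.savez(f'{n}0.npz',**{k:f[k] for k in f if k!='frame'},frame=f['frame'])
    print(n,-f['R'].T@f['t'],f['R'][2])
E
```

```text
{'time': 0.0, 'qpos': array([ 1.24600169e+00,  4.23846626e-01,  1.63069884e+00,  1.96436507e-05,
        1.08861889e+00, -1.90319420e-02]), 'qd': array([-7.42853582e-04, -2.70442250e-04, -5.00416546e-04,  7.01274910e-05,
       -1.18253285e-03,  1.74930617e-03]), 'joint_torque': array([ 3.25606248e-03, -5.57393754e+01, -2.81733978e+01,  1.77129996e-04,
        7.33194582e-03, -5.80313440e-05]), 'eef_pos': array([0.18794406, 0.59547048, 0.22023863]), 'tcp_rot': array([ 1.52290961e-01,  9.88335391e-01, -7.72776772e-04, -1.43003589e-04]), 'ft_force': array([0.0314893 , 0.51226726, 0.37282292]), 'torque': array([ 0.02107996, -0.01369989,  0.02115895]), 'grasp_force': 0.0, 'width': 0.9993981239511233} 0.017
top [ 0.4092044  -0.02299475  0.95014773] [ 0.1801054   0.00873756 -0.98360851]
side [0.59314321 1.05112612 0.74966885] [-0.02545409 -0.85072928 -0.52498742]
```

View pics/top0.png

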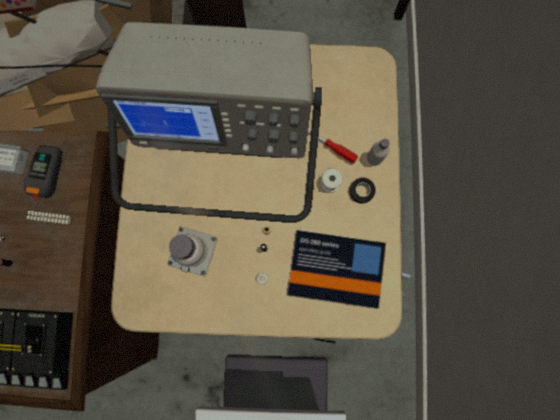

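View pics/side0.png

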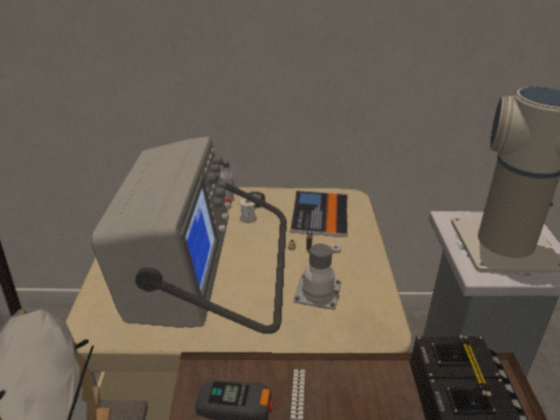

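The top view shows the cap near (183,248), its plate at (192,251), the booklet centre near (337,269) and small parts at (265,230–280). The scope's handle bar runs at row ~212. In the side view the cap is at (320,256).

```bash
python3 - <<'E'
from h import *
F={}
for n in('top','side'):
    f=dict(np.load(n+'0.npz')); f['c']=cloud(f); F[n]=f
t=F['top'];c=t['c'];fr=t['frame']
def pts(f,u0,u1,v0,v1,z0,z1):
    m=np.zeros(f['depth'].shape,bool);m[v0:v1,u0:u1]=1
    return m&(f['c'][...,2]>z0)&(f['c'][...,2]<z1)&(f['depth']>0)
for n,b in(('top',(165,205,225,275)),('side',(300,345,235,285))):
    f=F[n];m=pts(f,*b,.108,.125);P=f['c'][m]
    (x,y),r=cv2.minEnclosingCircle(P[:,:2].astype(np.float32));print(n,'cap',m.sum(),P.mean(0),(x,y),r,np.median(P[:,2]))
    vs,us=np.nonzero(m);print(' px',us.mean(),vs.mean(), ray(f,[us.mean(),vs.mean()],.115))
# cap top ellipse ray
g=cv2.cvtColor(fr,cv2.COLOR_BGR2GRAY)
# plate
m=pts(t,150,230,215,290,.0035,.012);P=c[m];print('plate',m.sum(),cv2.minAreaRect(P[:,:2].astype(np.float32)),np.median(P[:,2]))
# booklet
m=((fr.max(2)<75)|((fr[...,2]>170)&(fr[...,0]<90))|((fr[...,0].astype(int)-fr[...,2])>30)).astype(np.uint8);mm=np.zeros_like(m);mm[222:315,280:395]=m[222:315,280:395]
cs,_=cv2.findContours(mm,0,2);k=max(cs,key=cv2.contourArea);r=cv2.minAreaRect(cv2.convexHull(k));B=cv2.boxPoints(r)
ap=cv2.approxPolyDP(cv2.convexHull(k),5,True).reshape(-1,2);print('booklet px',ap.tolist());print(ray(t,ap,.009))
W=ray(t,cv2.convexHull(k).reshape(-1,2),.009)[:,:2].astype(np.float32);print(cv2.minAreaRect(W))
for nm,uv,z in(('nut',(267,230),.02),('cell',(263,247),.05),('collar',(262,279),.008)):print(nm,ray(t,uv,z))
# handle & scope
for v in range(205,224,3):print('handle',v,[np.round(c[v,u],3).tolist() for u in(130,180,240,290)])
print('scope front',[np.round(c[v,u],3).tolist() for v,u in((150,150),(150,280),(170,120),(195,120),(110,110))])
E
```

```text
top cap 451 [0.48385725 0.1819203  0.11464089] (0.4843015670776367, 0.1821443736553192) 0.02362176589667797 0.1148243526872244
 px 180.5432372505543 246.13747228381374 [[0.4838032  0.18182048 0.115     ]]
side cap 286 [0.48538092 0.18779643 0.11401404] (0.48458465933799744, 0.18374797701835632) 0.02475096844136715 0.1144714014285545
 px 320.43706293706293 250.3986013986014 [[0.48555288 0.18926305 0.115     ]]
plate 653 ((0.4823063910007477, 0.18952731788158417), (0.1571861356496811, 0.17688485980033875), 2.9867892265319824) 0.005851749499418804
booklet px [[297, 231], [384, 243], [380, 281], [292, 269]]
[[ 0.5344229  -0.04726502  0.009     ]
 [ 0.51311403 -0.23921331  0.009     ]
 [ 0.43015281 -0.2297975   0.009     ]
 [ 0.45105374 -0.03840645  0.009     ]]
((0.48241156339645386, -0.13830140233039856), (0.19731220602989197, 0.08624812960624695), 83.34992980957031)
nut [[0.53327367 0.01830926 0.02      ]]
cell [[0.4931893  0.02407438 0.05      ]]
collar [[0.42766308 0.02589994 0.008     ]]
handle 205 [[0.575, 0.315, 0.049], [0.587, 0.218, -0.001], [0.59, 0.082, 0.002], [0.594, -0.03, -0.002]]
handle 208 [[0.569, 0.315, 0.045], [0.571, 0.205, 0.048], [0.584, 0.081, 0.002], [0.587, -0.031, 0.0]]
handle 211 [[0.57, 0.332, 0.001], [0.565, 0.205, 0.048], [0.57, 0.077, 0.039], [0.58, -0.031, 0.0]]
handle 214 [[0.563, 0.331, -0.001], [0.566, 0.216, -0.0], [0.562, 0.076, 0.05], [0.574, -0.031, -0.001]]
handle 217 [[0.556, 0.331, -0.001], [0.559, 0.215, 0.002], [0.556, 0.076, 0.045], [0.558, -0.031, 0.05]]
handle 220 [[0.549, 0.33, -0.001], [0.553, 0.215, 0.001], [0.557, 0.08, -0.0], [0.552, -0.031, 0.048]]
handle 223 [[0.542, 0.329, 0.001], [0.546, 0.215, -0.0], [0.55, 0.08, -0.004], [0.553, -0.031, 0.002]]
scope front [[0.717, 0.3, -0.005], [0.699, -0.005, 0.071], [0.695, 0.409, -0.109], [0.596, 0.339, 0.049], [0.73, 0.317, 0.196]]
```

Emit:
arm_command(
  rows=[
    {"hand": 100,"delta_pos": [21.2,-29.5,-2],"dr": [0,0,-0.18]},
    {"hand": 100,"delta_pos": [21.2,-29.5,-2],"dr": [0,0,-0.18]},
    {"hand": 100,"delta_pos": [21.2,-29.5,-2],"dr": [0,0,-0.18]},
    {"hand": 100,"delta_pos": [21.2,-29.5,-2],"dr": [0,0,-0.18]},
    {"hand": 100,"delta_pos": [21.2,-29.5,-2],"dr": [0,0,-0.18]},
    {"hand": 100,"delta_pos": [21.2,-29.5,-2],"dr": [0,0,-0.18]},
    {"hand": 100,"delta_pos": [21.2,-29.5,-2],"dr": [0,0,-0.18]},
    {"hand": 100,"delta_pos": [21.2,-29.5,-2],"dr": [0,0,-0.18]},
    {"hand": 100,"delta_pos": [21.2,-29.5,-2],"dr": [0,0,-0.18]},
    {"hand": 100,"delta_pos": [21.2,-29.5,-2],"dr": [0,0,-0.18]},
    {"hand": 100,"delta_pos": [21.2,-29.5,-2],"dr": [0,0,-0.18]},
    {"hand": 100,"delta_pos": [21.2,-29.5,-2],"dr": [0,0,-0.18]},
    {"hand": 100,"delta_pos": [21.2,-29.5,-2],"dr": [0,0,-0.18]},
    {"hand": 100,"delta_pos": [21.2,-29.5,-2],"dr": [0,0,-0.18]},
    {"hand": 100,"delta_pos": [0,0,0],"dr": [0,0,0]},
  ],
)

```text
time: 1.98
eef_pos: [0.4857, 0.1814, 0.1926]
tcp_rot: [0.988, 0.155, -0.0, 0.0]
ft_force: [0.4, -0.3, 0.0]
width: 1.004
grasp_force: 0.0
```

```bash
cat >> h.py <<'E'
def st():
    s=ctrl.read_state(); from scipy.spatial.transform import Rotation as R
    M=R.from_quat(s['tcp_rot']).as_matrix()
    print('t',round(s['time'],2),'p',np.round(np.array(s['eef_pos'])*1000,1),'psi',round(float(np.arctan2(M[1,1],M[0,1])),3),'zt',np.round(M[:,2],3),'q',np.round(s['qpos'],2),'F',np.round(s['ft_force'],1),'T',np.round(s['torque'],2),'w',round(float(s['width']),3),round(float(s['grasp_force']),1))
E
python3 -c "from h import *;st()"
```

```text
t 1.98 p [485.7 181.4 192.6] psi -1.259 zt [-0. -0. -1.] q [ 0.33  0.31  1.89 -0.    0.95  1.59] F [ 0.4 -0.3  0. ] T [ 0.04  0.03 -0.03] w 1.004 0.0
```

Emit:
arm_command(
  rows=[
    {"hand": 100,"delta_pos": [-1.4,1.1,-20],"dr": [0,0,0]},
    {"hand": 100,"delta_pos": [0,0,-20],"dr": [0,0,0]},
    {"hand": 100,"delta_pos": [0,0,-20],"dr": [0,0,0]},
    {"hand": 100,"delta_pos": [0,0,-20],"dr": [0,0,0]},
    {"hand": 100,"delta_pos": [0,0,-10.5],"dr": [0,0,0]},
    {"hand": 100,"delta_pos": [0,0,0],"dr": [0,0,0]},
  ],
)

```text
time: 2.72
eef_pos: [0.4828, 0.1843, 0.102]
tcp_rot: [0.987, 0.158, -0.001, 0.0]
ft_force: [0.2, 0.0, 0.3]
width: 0.996
grasp_force: 0.0
```

```bash
python3 - <<'E'
from h import *
st()
for n in('top','side'):
    f=grab(n); u,v=(185,248) if n=='top' else (320,260); cv2.imwrite(f'pics/{n}1.png',cv2.resize(f['frame'][v-55:v+55,u-70:u+70],None,fx=5,fy=5,interpolation=2))
E
```

```text
t 2.73 p [482.8 184.3 102. ] psi -1.254 zt [-0.002 -0.    -1.   ] q [0.34 0.45 1.94 0.   0.75 1.6 ] F [0.2 0.  0.3] T [0.03 0.02 0.01] w 0.996 0.0
```

View pics/side1.png

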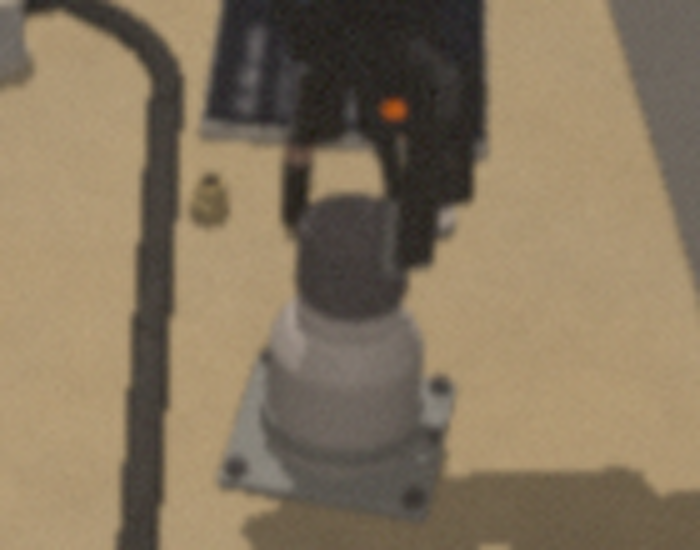

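The side crop shows the open fingers straddling the cap (cap at ~(350,260) in the crop), with the tips around mid-cap height. I'll centre and close.

Emit:
arm_command(
  rows=[
    {"hand": 100,"delta_pos": [1,-1.2,0],"dr": [0,0,0]},
    {"hand": 60,"delta_pos": [0,0,0],"dr": [0,0,0]},
    {"hand": 60,"delta_pos": [0,0,0],"dr": [0,0,0]},
    {"hand": 40,"delta_pos": [0,0,0],"dr": [0,0,0]},
    {"hand": 0,"delta_pos": [0,0,0],"dr": [0,0,0]},
    {"hand": 0,"delta_pos": [0,0,0],"dr": [0,0,0]},
    {"hand": 0,"delta_pos": [0,0,0],"dr": [0,0,0]},
  ],
)

```text
time: 3.7
eef_pos: [0.4859, 0.1839, 0.104]
tcp_rot: [0.988, 0.157, 0.002, -0.001]
ft_force: [-1.4, 3.3, 11.2]
width: 0.006
grasp_force: 5.6
```

```bash
python3 -c "from h import *;st()"
```

```text
t 3.7 p [485.9 183.9 104. ] psi -1.255 zt [ 0.003  0.002 -1.   ] q [0.34 0.44 1.94 0.   0.75 1.59] F [-1.4  3.3 11.2] T [ 0.51  0.27 -0.03] w 0.006 5.6
```

```bash
python3 - <<'E'
from h import *
I=[]
for n in('top','side'):
    f=grab(n); u,v=(185,248) if n=='top' else (320,250); I.append(cv2.resize(f['frame'][v-50:v+50,u-40:u+40],None,fx=5,fy=5,interpolation=2))
    if n=='side':
        c=cloud(f)
cv2.imwrite('pics/m2.png',np.hstack(I)); st()
E
```

```text
t 3.8 p [486.  183.9 104. ] psi -1.255 zt [ 0.003  0.002 -1.   ] q [0.34 0.44 1.94 0.   0.75 1.59] F [-0.4  2.7 11.4] T [0.56 0.25 0.03] w -0.004 5.6
```

View pics/m2.png

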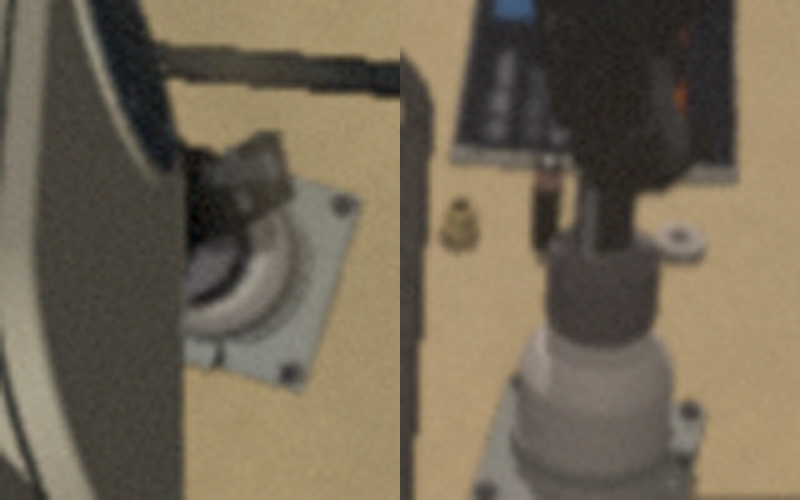

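The side crop shows shut fingers above or behind the cap top (tip ~(605,250)). They did not grip it, so I'll check geometrically.

```bash
python3 - <<'E'
from h import *
I=[]
for n in('top','side'):
    f=grab(n); c=cloud(f); np.savez(n+'3.npz',c=c,frame=f['frame'])
    old=cloud(dict(np.load(n+'0.npz')))
    q=cv2.projectPoints(np.array([[.486,.184,.104],[.486,.184,.087],[.4843,.1825,.115],[.4843,.1825,.081]]),cv2.Rodrigues(f['R'])[0],f['t'],f['K'],f['d'])[0].reshape(-1,2);print(n,'tcp,tip,captop,caprim',np.round(q,1).tolist())
    m=(np.hypot(c[...,0]-.484,c[...,1]-.183)<.045)&(c[...,2]>.03)
    for z in np.arange(.07,.2,.01):
        k=m&(c[...,2]>=z)&(c[...,2]<z+.01);P=c[k]
        if len(P):print('%.2f'%z,len(P),np.round(P.min(0)*1000),np.round(P.max(0)*1000))
E
```

```text
top tcp,tip,captop,caprim [[180.8, 245.5], [182.8, 246.4], [180.2, 245.9], [184.2, 247.5]]
0.07 16 [462. 161.  70.] [495. 184.  76.]
0.08 17 [461. 159.  82.] [492. 178.  90.]
0.09 20 [460. 159.  90.] [491. 183. 100.]
0.10 24 [462. 159. 100.] [490. 178. 110.]
0.11 88 [461. 160. 111.] [487. 179. 120.]
0.12 4 [476. 168. 120.] [483. 177. 129.]
0.13 6 [477. 168. 130.] [486. 174. 139.]
0.14 1 [484. 168. 144.] [484. 168. 144.]
0.15 2 [482. 165. 158.] [484. 167. 158.]
0.16 20 [478. 144. 160.] [491. 166. 170.]
0.17 17 [479. 141. 170.] [492. 164. 179.]
0.18 22 [475. 139. 180.] [508. 163. 190.]
0.19 5 [487. 140. 190.] [509. 146. 200.]
side tcp,tip,captop,caprim [[319.7, 253.2], [319.2, 259.8], [320.8, 248.4], [319.7, 261.6]]
0.07 84 [463. 183.  70.] [507. 213.  79.]
0.08 73 [462. 185.  80.] [507. 209.  90.]
0.09 94 [462. 186.  90.] [508. 209. 100.]
0.10 101 [464. 177. 100.] [509. 210. 110.]
0.11 174 [463. 169. 110.] [507. 208. 120.]
0.12 46 [475. 178. 121.] [498. 200. 130.]
0.13 46 [476. 181. 130.] [498. 200. 140.]
0.14 49 [474. 181. 140.] [498. 201. 150.]
0.15 24 [469. 161. 150.] [505. 212. 160.]
0.16 87 [465. 155. 160.] [508. 223. 170.]
0.17 62 [464. 146. 170.] [510. 228. 180.]
0.18 84 [475. 148. 180.] [510. 227. 190.]
0.19 71 [477. 146. 190.] [511. 226. 200.]
```

The depth shows the shut fingers standing on the cap top at z≈0.117 while the reported TCP is 0.104. So the true tips are about 28 mm higher than the reported pose implies. I'll raise, open and verify.

Emit:
arm_command(
  rows=[
    {"hand": 0,"delta_pos": [-1,0,20],"dr": [0,0,0]},
    {"hand": 0,"delta_pos": [0,0,20],"dr": [0,0,0]},
    {"hand": 0,"delta_pos": [0,0,0],"dr": [0,0,0]},
  ],
)

```text
time: 4.28
eef_pos: [0.4845, 0.1833, 0.1437]
tcp_rot: [0.988, 0.157, 0.002, -0.0]
ft_force: [1.1, 0.1, -0.8]
width: 0.002
grasp_force: 0.0
```

```bash
cat > tips.py <<'E'
from h import *
st()
f=grab('side'); c=cloud(f); s=ctrl.read_state()['eef_pos']
m=(np.hypot(c[...,0]-s[0],c[...,1]-s[1])<.065)&(c[...,2]>.119)
ys=c[m]
for z in np.arange(.118,.2,.004):
    P=ys[(ys[:,2]>=z)&(ys[:,2]<z+.004)]
    if len(P)>1:print('%.3f'%z,len(P),np.round(P.min(0)*1000),np.round(P.max(0)*1000))
I=cv2.resize(f['frame'][185:305,245:395],None,fx=4,fy=4,interpolation=2); cv2.imwrite('pics/t%d.png'%(ctrl.read_state()['time']*100),I)
E
python3 tips.py
```

```text
t 4.28 p [484.5 183.3 143.7] psi -1.255 zt [ 0.003  0.001 -1.   ] q [ 0.34  0.38  1.92 -0.    0.84  1.59] F [ 1.1  0.1 -0.8] T [-0.01  0.04 -0.07] w 0.002 0.0
0.150 2 [476. 184. 152.] [479. 186. 153.]
0.154 13 [473. 182. 155.] [497. 195. 158.]
0.158 13 [478. 180. 159.] [497. 196. 162.]
0.162 17 [474. 181. 162.] [497. 196. 166.]
0.166 24 [474. 179. 166.] [497. 198. 170.]
0.170 24 [474. 180. 170.] [497. 198. 174.]
0.174 15 [475. 181. 174.] [496. 199. 178.]
0.178 24 [472. 183. 178.] [496. 200. 182.]
0.182 24 [475. 170. 182.] [496. 198. 186.]
0.186 13 [476. 182. 186.] [497. 199. 190.]
0.190 5 [488. 179. 190.] [499. 195. 194.]
0.194 11 [490. 174. 195.] [500. 200. 198.]
0.198 29 [472. 162. 198.] [504. 216. 202.]
```

Emit:
arm_command(
  rows=[
    {"hand": 100,"delta_pos": [0,-0.5,0],"dr": [0,0,0]},
    {"hand": 100,"delta_pos": [0,0,0],"dr": [0,0,0]},
    {"hand": 100,"delta_pos": [0,0,0],"dr": [0,0,0]},
    {"hand": 100,"delta_pos": [0,0,0],"dr": [0,0,0]},
    {"hand": 100,"delta_pos": [0,0,-18],"dr": [0,0,0]},
    {"hand": 100,"delta_pos": [0,0,-18],"dr": [0,0,0]},
    {"hand": 100,"delta_pos": [0,0,-18],"dr": [0,0,0]},
    {"hand": 100,"delta_pos": [0,0,-18],"dr": [0,0,0]},
    {"hand": 100,"delta_pos": [0,0,0],"dr": [0,0,0]},
    {"hand": 70,"delta_pos": [0,0,0],"dr": [0,0,0]},
    {"hand": 56,"delta_pos": [0,0,0],"dr": [0,0,0]},
    {"hand": 56,"delta_pos": [0,0,0],"dr": [0,0,0]},
  ],
)

```text
time: 5.82
eef_pos: [0.4839, 0.1829, 0.0712]
tcp_rot: [0.988, 0.157, 0.001, -0.0]
ft_force: [-0.4, 2.8, 2.9]
width: 0.561
grasp_force: 1.5
```

```bash
python3 -c "from h import *;st()"
```

```text
t 5.83 p [483.9 182.9  71.2] psi -1.255 zt [ 0.001  0.001 -1.   ] q [0.34 0.5  1.96 0.   0.68 1.59] F [-0.4  2.8  2.9] T [0.48 0.23 0.01] w 0.561 1.5
```

Emit:
arm_command(
  rows=[
    {"hand": 56,"delta_pos": [-0.3,1,0],"dr": [0,0,0]},
    {"hand": 40,"delta_pos": [0,0,0],"dr": [0,0,0]},
    {"hand": 0,"delta_pos": [0,0,0],"dr": [0,0,0]},
    {"hand": 0,"delta_pos": [0,0,0],"dr": [0,0,0]},
  ],
)

```text
time: 6.32
eef_pos: [0.4835, 0.1834, 0.0711]
tcp_rot: [0.988, 0.157, 0.0, 0.0]
ft_force: [-1.3, -0.3, 7.4]
width: 0.529
grasp_force: 60.1
```

```bash
python3 -c "from h import *;st()"
```

```text
t 6.33 p [483.5 183.4  71.1] psi -1.255 zt [ 0.001  0.    -1.   ] q [ 0.34  0.5   1.96 -0.    0.69  1.59] F [-1.3 -0.3  7.4] T [0.01 0.24 0.04] w 0.529 60.1
```

Emit:
arm_command(
  rows=[
    {"hand": 0,"delta_pos": [0,0,-3],"dr": [0,0,0]},
    {"hand": 0,"delta_pos": [0,0,-3],"dr": [0,0,0]},
    {"hand": 0,"delta_pos": [0,0,-3],"dr": [0,0,0]},
    {"hand": 0,"delta_pos": [0,0,0],"dr": [0,0,0]},
  ],
)

```text
time: 6.82
eef_pos: [0.4838, 0.1835, 0.064]
tcp_rot: [0.988, 0.157, 0.001, -0.0]
ft_force: [-7.4, -2.3, 29.7]
width: 0.529
grasp_force: 62.0
```

```bash
python3 -c "from h import *;st()"
```

```text
t 6.83 p [483.8 183.5  64. ] psi -1.255 zt [ 0.001  0.    -1.   ] q [ 0.34  0.51  1.96 -0.    0.67  1.59] F [-7.4 -2.3 29.7] T [-0.53  1.27 -0.04] w 0.529 62.0
```

Emit:
arm_command(
  rows=[
    {"hand": 0,"delta_pos": [0,0,0.5],"dr": [0,0,0.1]},
    {"hand": 0,"delta_pos": [0,0,0],"dr": [0,0,0.1]},
    {"hand": 0,"delta_pos": [0,0,0],"dr": [0,0,0.1]},
    {"hand": 0,"delta_pos": [0,0,0],"dr": [0,0,0.1]},
  ],
)

```text
time: 7.32
eef_pos: [0.4846, 0.1838, 0.0641]
tcp_rot: [0.936, 0.352, 0.002, 0.0]
ft_force: [-3.1, -0.5, 20.9]
width: 0.526
grasp_force: 61.4
```

```bash
python3 -c "from h import *;st()"
```

```text
t 7.33 p [484.6 183.8  64.1] psi -0.852 zt [ 0.003  0.001 -1.   ] q [ 0.34  0.51  1.96 -0.    0.67  1.19] F [-3.1 -0.5 20.9] T [-0.12  0.59 -0.08] w 0.526 61.4
```

Emit:
arm_command(
  rows=[
    {"hand": 0,"delta_pos": [0,0,-0.5],"dr": [0,0,0.1]},
    {"hand": 0,"delta_pos": [0,0,0],"dr": [0,0,0.1]},
    {"hand": 0,"delta_pos": [0,0,0],"dr": [0,0,0.1]},
    {"hand": 0,"delta_pos": [0,0,0],"dr": [0,0,0.1]},
  ],
)

```text
time: 7.82
eef_pos: [0.4851, 0.1841, 0.064]
tcp_rot: [0.848, 0.531, 0.002, 0.0]
ft_force: [-3.8, -0.3, 23.2]
width: 0.53
grasp_force: 61.6
```

```bash
python3 -c "from h import *;st()"
```

```text
t 7.83 p [485.1 184.1  64. ] psi -0.452 zt [ 0.004  0.001 -1.   ] q [0.34 0.51 1.96 0.   0.67 0.79] F [-3.8 -0.3 23.2] T [-0.13  0.61 -0.09] w 0.53 61.6
```

Emit:
arm_command(
  rows=[
    {"hand": 0,"delta_pos": [0,0,0],"dr": [0,0,0.1]},
    {"hand": 0,"delta_pos": [0,0,0],"dr": [0,0,0.1]},
    {"hand": 0,"delta_pos": [0,0,0],"dr": [0,0,0.1]},
  ],
)

```text
time: 8.2
eef_pos: [0.4852, 0.1841, 0.064]
tcp_rot: [0.759, 0.651, 0.002, 0.001]
ft_force: [-2.3, 0.2, 24.3]
width: 0.525
grasp_force: 61.6
```

```bash
python3 -c "from h import *;st()"
```

```text
t 8.2 p [485.2 184.1  64. ] psi -0.152 zt [ 0.004  0.001 -1.   ] q [ 0.34  0.51  1.96 -0.    0.67  0.49] F [-2.3  0.2 24.3] T [-0.1   0.53 -0.07] w 0.525 61.6
```

Emit:
arm_command(
  rows=[
    {"hand": 0,"delta_pos": [0,0,0],"dr": [0,0,0.1]},
    {"hand": 0,"delta_pos": [0,0,0],"dr": [0,0,0.1]},
    {"hand": 0,"delta_pos": [0,0,0],"dr": [0,0,0.1]},
  ],
)

```text
time: 8.57
eef_pos: [0.4853, 0.1842, 0.064]
tcp_rot: [0.653, 0.758, 0.002, 0.001]
ft_force: [-2.9, -0.5, 22.9]
width: 0.531
grasp_force: 61.5
```

```bash
python3 -c "from h import *;st()"
```

```text
t 8.57 p [485.3 184.2  64. ] psi 0.148 zt [ 0.004  0.002 -1.   ] q [ 0.34  0.51  1.96 -0.    0.67  0.19] F [-2.9 -0.5 22.9] T [-0.09  0.44 -0.06] w 0.531 61.5
```

Emit:
arm_command(
  rows=[
    {"hand": 0,"delta_pos": [0,0,0],"dr": [0,0,0.1]},
    {"hand": 0,"delta_pos": [0,0,0],"dr": [0,0,0.1]},
  ],
)

```text
time: 8.82
eef_pos: [0.4854, 0.1842, 0.064]
tcp_rot: [0.574, 0.819, 0.002, 0.001]
ft_force: [-2.6, 0.8, 22.5]
width: 0.528
grasp_force: 61.5
```

```bash
python3 -c "from h import *;st()"
```

```text
t 8.82 p [485.4 184.2  64. ] psi 0.348 zt [ 0.005  0.002 -1.   ] q [ 0.34  0.51  1.96 -0.    0.67 -0.01] F [-2.6  0.8 22.5] T [-0.08  0.36 -0.07] w 0.528 61.5
```

Emit:
arm_command(
  rows=[
    {"hand": 0,"delta_pos": [0,0,0],"dr": [0,0,0.1]},
    {"hand": 0,"delta_pos": [0,0,0],"dr": [0,0,0.1]},
  ],
)

```text
time: 9.07
eef_pos: [0.4855, 0.1842, 0.064]
tcp_rot: [0.489, 0.872, 0.002, 0.002]
ft_force: [-3.1, 0.8, 21.5]
width: 0.527
grasp_force: 61.5
```

```bash
python3 -c "from h import *;st()"
```

```text
t 9.07 p [485.5 184.2  64. ] psi 0.548 zt [ 0.005  0.002 -1.   ] q [ 0.34  0.51  1.96 -0.    0.67 -0.21] F [-3.1  0.8 21.5] T [-0.01  0.29 -0.07] w 0.527 61.5
```

Emit:
arm_command(
  rows=[
    {"hand": 0,"delta_pos": [0,0,0],"dr": [0,0,0.06]},
    {"hand": 0,"delta_pos": [0,0,0],"dr": [0,0,0.06]},
  ],
)

```text
time: 9.32
eef_pos: [0.4856, 0.1842, 0.064]
tcp_rot: [0.437, 0.9, 0.002, 0.002]
ft_force: [-1.5, 0.1, 21.9]
width: 0.528
grasp_force: 61.5
```

```bash
python3 -c "from h import *;st()"
```

```text
t 9.32 p [485.6 184.2  64. ] psi 0.667 zt [ 0.005  0.002 -1.   ] q [ 0.34  0.51  1.96 -0.    0.67 -0.33] F [-1.5  0.1 21.9] T [-0.05  0.19 -0.07] w 0.528 61.5
```

Emit:
arm_command(
  rows=[
    {"hand": 0,"delta_pos": [0,0,0],"dr": [0,0,0.06]},
  ],
)

```text
time: 9.45
eef_pos: [0.4856, 0.1842, 0.064]
tcp_rot: [0.41, 0.912, 0.002, 0.002]
ft_force: [-2.2, 0.1, 20.8]
width: 0.528
grasp_force: 61.4
```

```bash
python3 -c "from h import *;st()"
```

```text
t 9.45 p [485.6 184.2  64. ] psi 0.727 zt [ 0.005  0.002 -1.   ] q [ 0.34  0.51  1.96 -0.    0.67 -0.39] F [-2.2  0.1 20.8] T [-0.01  0.21 -0.06] w 0.528 61.4
```

Emit:
arm_command(
  rows=[
    {"hand": 0,"delta_pos": [0,0,0],"dr": [0,0,0.06]},
  ],
)

```text
time: 9.57
eef_pos: [0.4857, 0.1843, 0.064]
tcp_rot: [0.382, 0.924, 0.002, 0.002]
ft_force: [-1.9, 0.0, 20.9]
width: 0.529
grasp_force: 61.4
```

```bash
python3 -c "from h import *;st()"
```

```text
t 9.57 p [485.7 184.3  64. ] psi 0.787 zt [ 0.005  0.002 -1.   ] q [ 0.34  0.51  1.96 -0.    0.67 -0.45] F [-1.9  0.  20.9] T [-0.05  0.17 -0.13] w 0.529 61.4
```

Emit:
arm_command(
  rows=[
    {"hand": 0,"delta_pos": [0,0,0],"dr": [0,0,0.05]},
  ],
)

```text
time: 9.7
eef_pos: [0.4857, 0.1843, 0.064]
tcp_rot: [0.359, 0.933, 0.002, 0.002]
ft_force: [-2.1, 0.2, 21.2]
width: 0.526
grasp_force: 61.4
```

```bash
python3 -c "from h import *;st()"
```

```text
t 9.7 p [485.7 184.3  64. ] psi 0.837 zt [ 0.005  0.002 -1.   ] q [ 0.34  0.51  1.96 -0.    0.67 -0.5 ] F [-2.1  0.2 21.2] T [-0.05  0.17 -0.1 ] w 0.526 61.4
```

Emit:
arm_command(
  rows=[
    {"hand": 0,"delta_pos": [0,0,0],"dr": [0,0,0.05]},
  ],
)

```text
time: 9.82
eef_pos: [0.4857, 0.1843, 0.064]
tcp_rot: [0.335, 0.942, 0.002, 0.002]
ft_force: [-2.0, 0.0, 21.5]
width: 0.529
grasp_force: 61.4
```

```bash
python3 -c "from h import *;st()"
```

```text
t 9.82 p [485.7 184.3  64. ] psi 0.887 zt [ 0.005  0.002 -1.   ] q [ 0.34  0.51  1.96 -0.    0.67 -0.55] F [-2.   0.  21.5] T [ 0.01  0.24 -0.07] w 0.529 61.4
```

Emit:
arm_command(
  rows=[
    {"hand": 0,"delta_pos": [0,0,0],"dr": [0,0,0.05]},
  ],
)

```text
time: 9.95
eef_pos: [0.4857, 0.1843, 0.064]
tcp_rot: [0.312, 0.95, 0.002, 0.002]
ft_force: [-1.9, 0.2, 20.4]
width: 0.526
grasp_force: 61.4
```

```bash
python3 -c "from h import *;st()"
```

```text
t 9.95 p [485.7 184.3  64. ] psi 0.937 zt [ 0.005  0.002 -1.   ] q [ 0.34  0.51  1.96 -0.    0.67 -0.6 ] F [-1.9  0.2 20.4] T [ 0.03  0.21 -0.1 ] w 0.526 61.4
```

Emit:
arm_command(
  rows=[
    {"hand": 0,"delta_pos": [0,0,0],"dr": [0,0,0.05]},
  ],
)

```text
time: 10.07
eef_pos: [0.4858, 0.1843, 0.064]
tcp_rot: [0.288, 0.958, 0.002, 0.002]
ft_force: [-1.5, -0.2, 19.9]
width: 0.529
grasp_force: 61.4
```

```bash
python3 -c "from h import *;st()"
```

```text
t 10.07 p [485.8 184.3  64. ] psi 0.987 zt [ 0.005  0.002 -1.   ] q [ 0.34  0.51  1.96 -0.    0.67 -0.65] F [-1.5 -0.2 19.9] T [ 0.07  0.11 -0.12] w 0.529 61.4
```

Emit:
arm_command(
  rows=[
    {"hand": 0,"delta_pos": [0,0,2],"dr": [0,0,0]},
    {"hand": 0,"delta_pos": [0,0,2],"dr": [0,0,0]},
    {"hand": 0,"delta_pos": [0,0,2],"dr": [0,0,0]},
    {"hand": 0,"delta_pos": [0,0,2],"dr": [0,0,0]},
    {"hand": 0,"delta_pos": [0,0,2],"dr": [0,0,0]},
  ],
)

```text
time: 10.7
eef_pos: [0.4856, 0.1843, 0.0731]
tcp_rot: [0.289, 0.957, 0.002, 0.002]
ft_force: [1.9, 1.8, 8.1]
width: 0.529
grasp_force: 60.3
```

```bash
python3 -c "from h import *;st()"
```

```text
t 10.7 p [485.6 184.3  73.1] psi 0.985 zt [ 0.005  0.002 -1.   ] q [ 0.34  0.5   1.95 -0.    0.69 -0.65] F [1.9 1.8 8.1] T [ 0.28 -0.33 -0.01] w 0.529 60.3
```

Emit:
arm_command(
  rows=[
    {"hand": 0,"delta_pos": [0,0,2],"dr": [0,0,0]},
    {"hand": 0,"delta_pos": [0,0,2],"dr": [0,0,0]},
    {"hand": 0,"delta_pos": [0,0,2],"dr": [0,0,0]},
  ],
)

```text
time: 11.08
eef_pos: [0.484, 0.1835, 0.0776]
tcp_rot: [0.289, 0.957, 0.0, 0.001]
ft_force: [4.5, 0.2, -2.9]
width: 0.527
grasp_force: 61.6
```

```bash
python3 -c "from h import *;st()"
```

```text
t 11.07 p [484.  183.5  77.6] psi 0.985 zt [ 0.002  0.    -1.   ] q [ 0.34  0.49  1.95 -0.    0.7  -0.65] F [ 4.5  0.2 -2.9] T [ 0.1  -0.76  0.05] w 0.527 61.6
```

Emit:
arm_command(
  rows=[
    {"hand": 0,"delta_pos": [0.8,0,2],"dr": [0,0,0]},
    {"hand": 0,"delta_pos": [0,0,3],"dr": [0,0,0]},
    {"hand": 0,"delta_pos": [0,0,3],"dr": [0,0,0]},
    {"hand": 0,"delta_pos": [0,0,4],"dr": [0,0,0]},
  ],
)

```text
time: 11.58
eef_pos: [0.4834, 0.1832, 0.0896]
tcp_rot: [0.289, 0.957, -0.0, -0.001]
ft_force: [-0.1, 0.6, -0.5]
width: 0.529
grasp_force: 61.8
```

```bash
python3 -c "from h import *;st()"
```

```text
t 11.57 p [483.4 183.2  89.6] psi 0.985 zt [-0.001 -0.    -1.   ] q [ 0.34  0.47  1.95  0.    0.73 -0.65] F [-0.1  0.6 -0.5] T [ 0.03 -0.01 -0.05] w 0.529 61.8
```

Emit:
arm_command(
  rows=[
    {"hand": 0,"delta_pos": [0,0,15],"dr": [0,0,0]},
    {"hand": 0,"delta_pos": [0,0,20],"dr": [0,0,0]},
    {"hand": 0,"delta_pos": [0,0,20],"dr": [0,0,0]},
    {"hand": 0,"delta_pos": [0,0,5],"dr": [0,0,0]},
    {"hand": 0,"delta_pos": [-1.5,-18,0],"dr": [0,0,0]},
    {"hand": 0,"delta_pos": [-3,-30,0],"dr": [0,0,0]},
    {"hand": 0,"delta_pos": [-3,-30,0],"dr": [0,0,0]},
    {"hand": 0,"delta_pos": [-3,-30,0],"dr": [0,0,0]},
    {"hand": 0,"delta_pos": [-3,-30,0],"dr": [0,0,0]},
    {"hand": 0,"delta_pos": [-3,-30,0],"dr": [0,0,0]},
    {"hand": 0,"delta_pos": [-3,-30,0],"dr": [0,0,0]},
    {"hand": 0,"delta_pos": [-3,-30,0],"dr": [0,0,0]},
    {"hand": 0,"delta_pos": [-3,-30,0],"dr": [0,0,0]},
    {"hand": 0,"delta_pos": [-3,-30,0],"dr": [0,0,0]},
    {"hand": 0,"delta_pos": [-3,-20,0],"dr": [0,0,0]},
    {"hand": 0,"delta_pos": [0,-10,0],"dr": [0,0,0]},
    {"hand": 0,"delta_pos": [0,0,0],"dr": [0,0,0]},
  ],
)

```text
time: 13.7
eef_pos: [0.452, -0.1351, 0.1491]
tcp_rot: [0.289, 0.957, 0.0, -0.0]
ft_force: [0.5, 0.4, -1.3]
width: 0.528
grasp_force: 61.8
```

```bash
python3 - <<'E'
from h import *
st();I=[]
for n,(u,v) in(('top',(320,260)),('side',(315,215))):
    f=grab(n); I.append(cv2.resize(f['frame'][v-75:v+75,u-50:u+50],None,fx=4,fy=4,interpolation=2))
    c=cloud(f); 
    np.savez(n+'4.npz',c=c,frame=f['frame'])
    s=ctrl.read_state()['eef_pos'];m=(np.hypot(c[...,0]-s[0],c[...,1]-s[1])<.06)&(c[...,2]>.1)
    for z in np.arange(.12,.2,.008):
        P=c[m&(c[...,2]>=z)&(c[...,2]<z+.008)]
        if len(P)>2:print(n,'%.3f'%z,len(P),np.round(P.min(0)*1000),np.round(P.max(0)*1000))
cv2.imwrite('pics/m4.png',np.hstack(I))
E
```

```text
t 13.7 p [ 452.  -135.1  149.1] psi 0.984 zt [-0.001  0.    -1.   ] q [-0.32  0.31  2.02  0.    0.82 -1.3 ] F [ 0.5  0.4 -1.3] T [ 0.   -0.02 -0.04] w 0.528 61.8
side 0.160 43 [ 430. -129.  160.] [ 476. -105.  168.]
side 0.168 47 [ 431. -127.  168.] [ 477. -102.  176.]
side 0.176 59 [ 431. -126.  176.] [478. -98. 184.]
side 0.184 99 [ 428. -160.  184.] [478. -98. 192.]
side 0.192 64 [ 429. -160.  192.] [479. -99. 200.]
side 0.200 37 [ 416. -171.  200.] [468. -91. 208.]
```

View pics/m4.png

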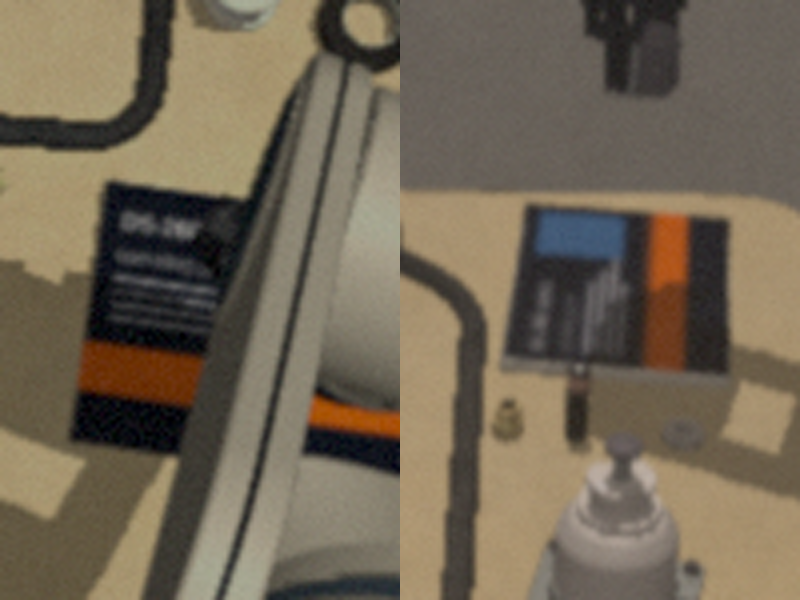

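The cap is held upright (right panel, (655,60), rim at z≈0.160). The dispenser's pump head is exposed at (620,450), and the booklet is clear below.

Emit:
arm_command(
  rows=[
    {"hand": 0,"delta_pos": [0,0,-20],"dr": [0,0,0]},
    {"hand": 0,"delta_pos": [0,0,-30],"dr": [0,0,0]},
    {"hand": 0,"delta_pos": [0,0,-30],"dr": [0,0,0]},
    {"hand": 0,"delta_pos": [0,0,-30],"dr": [0,0,0]},
    {"hand": 0,"delta_pos": [0,0,-20],"dr": [0,0,0]},
    {"hand": 0,"delta_pos": [0,0,-12],"dr": [0,0,0]},
    {"hand": 0,"delta_pos": [0,0,-3],"dr": [0,0,0]},
    {"hand": 0,"delta_pos": [0,0,0],"dr": [0,0,0]},
  ],
)

```text
time: 14.8
eef_pos: [0.4529, -0.1345, 0.0048]
tcp_rot: [0.289, 0.957, -0.0, 0.0]
ft_force: [0.4, -0.0, -0.6]
width: 0.526
grasp_force: 61.8
```

```bash
python3 -c "from h import *;st()"
```

```text
t 14.8 p [ 452.9 -134.5    4.8] psi 0.985 zt [ 0. -0. -1.] q [-0.31  0.59  2.06 -0.    0.49 -1.3 ] F [ 0.4 -0.  -0.6] T [0.01 0.03 0.03] w 0.526 61.8
```

Emit:
arm_command(
  rows=[
    {"hand": 0,"delta_pos": [0,0,-1.5],"dr": [0,0,0]},
    {"hand": 0,"delta_pos": [0,0,-1.5],"dr": [0,0,0]},
    {"hand": 0,"delta_pos": [0,0,0],"dr": [0,0,0]},
  ],
)

```text
time: 15.18
eef_pos: [0.4526, -0.1347, 0.0017]
tcp_rot: [0.289, 0.957, -0.0, 0.0]
ft_force: [0.0, 0.0, -0.1]
width: 0.529
grasp_force: 61.8
```

```bash
python3 -c "from h import *;st()"
```

```text
t 15.18 p [ 452.6 -134.7    1.7] psi 0.985 zt [ 0. -0. -1.] q [-0.31  0.6   2.06 -0.    0.48 -1.3 ] F [ 0.   0.  -0.1] T [-0.02 -0.03  0.02] w 0.529 61.8
```

Emit:
arm_command(
  rows=[
    {"hand": 0,"delta_pos": [0,0,-1],"dr": [0,0,0]},
    {"hand": 0,"delta_pos": [0,0,-1],"dr": [0,0,0]},
    {"hand": 0,"delta_pos": [0,0,-1],"dr": [0,0,0]},
    {"hand": 0,"delta_pos": [0,0,0],"dr": [0,0,0]},
  ],
)

```text
time: 15.68
eef_pos: [0.4525, -0.1346, -0.0009]
tcp_rot: [0.289, 0.957, -0.0, 0.0]
ft_force: [-2.7, 0.2, 10.8]
width: 0.526
grasp_force: 62.8
```

```bash
python3 -c "from h import *;st()"
```

```text
t 15.68 p [ 452.5 -134.6   -0.9] psi 0.985 zt [ 0. -0. -1.] q [-0.31  0.6   2.06 -0.    0.48 -1.3 ] F [-2.7  0.2 10.8] T [ 0.19  0.27 -0.02] w 0.526 62.8
```

Emit:
arm_command(
  rows=[
    {"hand": 0,"delta_pos": [0,0,0.8],"dr": [0,0,0]},
    {"hand": 60,"delta_pos": [0,0,0],"dr": [0,0,0]},
    {"hand": 80,"delta_pos": [0,0,0],"dr": [0,0,0]},
    {"hand": 100,"delta_pos": [0,0,0],"dr": [0,0,0]},
    {"hand": 100,"delta_pos": [0,0,0],"dr": [0,0,0]},
    {"hand": 100,"delta_pos": [0,0,8],"dr": [0,0,0]},
    {"hand": 100,"delta_pos": [0,0,25],"dr": [0,0,0]},
    {"hand": 100,"delta_pos": [0,0,40],"dr": [0,0,0]},
    {"hand": 100,"delta_pos": [0,0,40],"dr": [0,0,0]},
    {"hand": 100,"delta_pos": [0,0,40],"dr": [0,0,0]},
    {"hand": 100,"delta_pos": [0,0,0],"dr": [0,0,0]},
  ],
)

```text
time: 17.05
eef_pos: [0.4546, -0.1353, 0.1556]
tcp_rot: [0.289, 0.957, -0.0, 0.003]
ft_force: [0.3, -0.3, 0.5]
width: 1.0
grasp_force: 0.0
```

```bash
python3 - <<'E'
from h import *
st()
f=grab('side'); c=cloud(f); m=(np.hypot(c[...,0]-.4525,c[...,1]+.1346)<.05)
for z in np.arange(.012,.1,.006):
    P=c[m&(c[...,2]>=z)&(c[...,2]<z+.006)]
    if len(P)>2:print('%.3f'%z,len(P),np.round(P.min(0)*1000),np.round(P.max(0)*1000))
cv2.imwrite('pics/s5.png',cv2.resize(f['frame'][170:310,230:400],None,fx=4,fy=4,interpolation=2))
E
```

```text
t 17.05 p [ 454.6 -135.3  155.6] psi 0.985 zt [ 0.006 -0.002 -1.   ] q [-0.31  0.3   2.01 -0.    0.83 -1.3 ] F [ 0.3 -0.3  0.5] T [0.   0.04 0.05] w 1.0 0.0
0.012 46 [ 412. -162.   12.] [484. -87.  18.]
0.018 36 [ 429. -131.   18.] [ 475. -107.   24.]
0.024 31 [ 430. -130.   24.] [ 475. -104.   30.]
0.030 40 [ 430. -131.   30.] [ 475. -109.   36.]
0.036 79 [ 431. -159.   36.] [ 476. -106.   42.]
0.042 73 [ 431. -152.   42.] [ 473. -111.   46.]
```

View pics/s5.png

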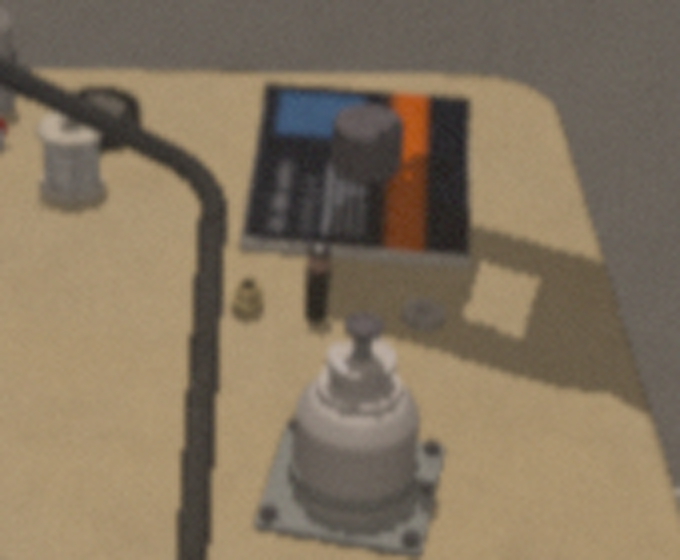

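The cap stands upright on the booklet (crop (367,140), top z≈0.043, centre ≈(0.453,−0.133)), and the bystanders look unmoved. Next is the pump.

Emit:
arm_command(
  rows=[
    {"hand": 0,"delta_pos": [1.5,18.5,0],"dr": [0,0,0]},
    {"hand": 0,"delta_pos": [3,30,0],"dr": [0,0,0]},
    {"hand": 0,"delta_pos": [3,30,0],"dr": [0,0,0]},
    {"hand": 0,"delta_pos": [3,30,0],"dr": [0,0,0]},
    {"hand": 0,"delta_pos": [3,30,0],"dr": [0,0,0]},
    {"hand": 0,"delta_pos": [3,30,0],"dr": [0,0,0]},
    {"hand": 0,"delta_pos": [3,30,0],"dr": [0,0,0]},
    {"hand": 0,"delta_pos": [3,30,0],"dr": [0,0,0]},
    {"hand": 0,"delta_pos": [3,30,0],"dr": [0,0,0]},
    {"hand": 0,"delta_pos": [3,30,0],"dr": [0,0,0]},
    {"hand": 0,"delta_pos": [2,20,0],"dr": [0,0,0]},
    {"hand": 0,"delta_pos": [0,10,0],"dr": [0,0,0]},
    {"hand": 0,"delta_pos": [0,0,0],"dr": [0,0,0]},
    {"hand": 0,"delta_pos": [0,0,0],"dr": [0,0,0]},
  ],
)

```text
time: 18.85
eef_pos: [0.4828, 0.1832, 0.1522]
tcp_rot: [0.289, 0.957, -0.0, -0.0]
ft_force: [0.3, -0.0, -0.7]
width: 0.006
grasp_force: 0.0
```

```bash
python3 tips.py
```

```text
t 18.85 p [482.8 183.2 152.2] psi 0.985 zt [-0.001 -0.    -1.   ] q [ 0.34  0.36  1.92 -0.    0.86 -0.64] F [ 0.3 -0.  -0.7] T [-0.01  0.01 -0.03] w 0.006 0.0
0.162 12 [478. 180. 162.] [495. 194. 166.]
0.166 11 [471. 184. 166.] [492. 195. 170.]
0.170 20 [472. 186. 170.] [496. 198. 174.]
0.174 23 [472. 180. 174.] [496. 199. 178.]
0.178 20 [473. 183. 178.] [497. 199. 182.]
0.182 21 [470. 182. 182.] [495. 198. 186.]
0.186 22 [471. 184. 186.] [495. 198. 189.]
0.190 23 [471. 184. 190.] [495. 196. 194.]
0.194 18 [471. 184. 194.] [496. 198. 198.]
0.198 8 [472. 185. 198.] [484. 198. 202.]
```

Emit:
arm_command(
  rows=[
    {"hand": 0,"delta_pos": [1,0,-20],"dr": [0,0,0]},
    {"hand": 0,"delta_pos": [0,0,-18],"dr": [0,0,0]},
    {"hand": 0,"delta_pos": [0,0,-6],"dr": [0,0,0]},
    {"hand": 0,"delta_pos": [0,0,-4],"dr": [0,0,0]},
    {"hand": 0,"delta_pos": [0,0,-4],"dr": [0,0,0]},
    {"hand": 0,"delta_pos": [0,0,0],"dr": [0,0,0]},
  ],
)

```text
time: 19.65
eef_pos: [0.4842, 0.1836, 0.1014]
tcp_rot: [0.289, 0.957, -0.0, 0.0]
ft_force: [-4.1, -2.8, 11.1]
width: -0.004
grasp_force: 5.4
```

```bash
python3 -c "from h import *;st()"
```

```text
t 19.65 p [484.2 183.6 101.4] psi 0.985 zt [ 0. -0. -1.] q [ 0.34  0.45  1.94 -0.    0.75 -0.64] F [-4.1 -2.8 11.1] T [-0.5   0.59  0.02] w -0.004 5.4
```

Pressing; 11 N at about 3 mm of travel fits the spring. I'll continue to the stop.

Emit:
arm_command(
  rows=[
    {"hand": 0,"delta_pos": [0,0,-4],"dr": [0,0,0]},
    {"hand": 0,"delta_pos": [0,0,-4],"dr": [0,0,0]},
    {"hand": 0,"delta_pos": [0,0,-2],"dr": [0,0,0]},
    {"hand": 0,"delta_pos": [0,0,0],"dr": [0,0,0]},
    {"hand": 0,"delta_pos": [0,0,0],"dr": [0,0,0]},
  ],
)

```text
time: 20.27
eef_pos: [0.4843, 0.1837, 0.0922]
tcp_rot: [0.289, 0.957, 0.0, 0.0]
ft_force: [-5.5, -3.6, 16.8]
width: -0.002
grasp_force: 8.7
```

```bash
python3 -c "from h import *;st()"
```

```text
t 20.27 p [484.3 183.7  92.2] psi 0.985 zt [ 0.001 -0.    -1.   ] q [ 0.34  0.46  1.95 -0.    0.73 -0.64] F [-5.5 -3.6 16.8] T [-0.59  0.89  0.03] w -0.002 8.7
```

Near the bottom; a touch further until the force rises at the stop.

Emit:
arm_command(
  rows=[
    {"hand": 0,"delta_pos": [0,0,-1.5],"dr": [0,0,0]},
    {"hand": 0,"delta_pos": [0,0,-1.5],"dr": [0,0,0]},
    {"hand": 0,"delta_pos": [0,0,0],"dr": [0,0,0]},
    {"hand": 0,"delta_pos": [0,0,0],"dr": [0,0,0]},
  ],
)

```text
time: 20.78
eef_pos: [0.4843, 0.1837, 0.091]
tcp_rot: [0.289, 0.957, 0.0, 0.001]
ft_force: [-12.6, -5.8, 39.6]
width: -0.0
grasp_force: 19.7
```

```bash
python3 -c "from h import *;st()"
```

```text
t 20.77 p [484.3 183.7  91. ] psi 0.985 zt [ 0.001  0.    -1.   ] q [ 0.34  0.46  1.95 -0.    0.73 -0.64] F [-12.6  -5.8  39.6] T [-1.01  2.01 -0.02] w -0.0 19.7
```

The force jumped to 40 N, so the pump is on its stop. Raising.

Emit:
arm_command(
  rows=[
    {"hand": 0,"delta_pos": [0,0,4],"dr": [0,0,0]},
    {"hand": 0,"delta_pos": [0,0,6],"dr": [0,0,0]},
    {"hand": 0,"delta_pos": [0,0,10],"dr": [0,0,0]},
    {"hand": 0,"delta_pos": [0,0,25],"dr": [0,0,0]},
    {"hand": 0,"delta_pos": [0,0,30],"dr": [0,0,0]},
    {"hand": 0,"delta_pos": [0,0,30],"dr": [0,0,0]},
    {"hand": 0,"delta_pos": [0,0,0],"dr": [0,0,0]},
    {"hand": 0,"delta_pos": [0,0,0],"dr": [0,0,0]},
    {"hand": 0,"delta_pos": [0,0,0],"dr": [0,0,0]},
  ],
)

```text
time: 21.9
eef_pos: [0.4834, 0.1836, 0.1913]
tcp_rot: [0.289, 0.957, -0.001, -0.001]
ft_force: [-0.4, -0.2, -0.3]
width: -0.004
grasp_force: 0.0
```

```bash
python3 - <<'E'
from h import *
st()
f=grab('side'); c=cloud(f)
for n,x,y,r in(('pump',.484,.183,.02),('cap',.4525,-.1346,.03)):
    P=c[(np.hypot(c[...,0]-x,c[...,1]-y)<r)&(c[...,2]<.13)]; print(n,np.percentile(P[:,2],[50,95,99]),P[P[:,2]>np.percentile(P[:,2],70)].mean(0))
cv2.imwrite('pics/s6.png',cv2.resize(f['frame'][170:310,230:400],None,fx=4,fy=4,interpolation=2))
E
```

```text
t 21.9 p [483.4 183.6 191.3] psi 0.985 zt [-0.002 -0.001 -1.   ] q [ 0.34  0.31  1.89 -0.    0.95 -0.64] F [-0.4 -0.2 -0.3] T [0.01 0.01 0.01] w -0.004 0.0
pump [0.08980567 0.11363632 0.11510828] [0.48516315 0.18704376 0.1060117 ]
cap [0.01923145 0.04297425 0.0445508 ] [ 0.46918411 -0.12642178  0.04016234]
```

View pics/s6.png

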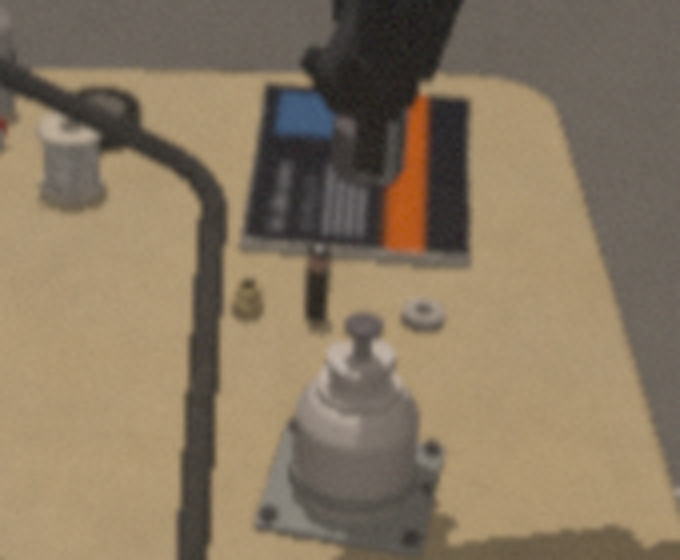

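The picture shows the pump head risen (top z≈0.115, crop (363,325)). The cap stands on the booklet, partly behind the gripper at (365,150), and the gripper is clear of everything.

```bash
python3 -c "from rig import ctrl;print(ctrl.finish_job())"
```

```text
the job is handed in; nothing more can be done
None
```

The cap is off and standing open side down on the booklet, the pump head was pressed to its stop and has risen again, and the job was handed in at about 22 s; the hand-in returned no verdict.

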